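# Hold a probe rod centred in a ring gauge

## Task

Pluck the probe rod with the tall square head out of the pocket tray and lower its stem through the bore of the ring gauge, never touching the gauge with anything, until the tip stands about 20 mm below the ring's underside. Hold it upright and still there in the middle of the bore (stem within 3 mm of the centre) for two seconds and finish while still holding it, the gauge carrying nothing. Leave the other pins and the things on the bench where they are.

Things in the scene. Friction and masses are not known exactly. Their poses are not given: they have to be found in the camera images.
- rod: probe rod to be gauged, 35 to 70 g: steel stem 8 mm in diameter and 65 mm long (last 2 mm tapered) under an aluminium head 16 mm square and 44 mm tall, the only tall square head of the four in the tray. Stands upright in a pocket, head resting on the tray's top face, tip 5 mm above the bench. Origin at the stem's tip, z up along the stem, x and y square to the head's flat sides
- rod_tip (a point): the lower tip of the probe rod's stem, on its axis (the rod's origin)
- rod_shoulder (a point): on the rod's axis where the stem meets the underside of the square head, 65 mm above the tip
- tray: fixed black pocket tray, a block 120 mm (x) by 180 mm (y) by 70 mm high; origin at its underside centre. Six through pockets 10 mm in diameter at x = -30, +30 mm and y = -60, 0, +60 mm. It stands left or right of the robot's centre line, the gauge on the other side
- gauge: fixed ring gauge: grey base 140 by 110 mm, 14 mm high, green top; black column 66 mm to -x of the bore axis; on it a level grey ring, 64 mm outside, 20 mm thick, with a vertical through bore 20 mm in diameter. Ring underside 120 mm, top 140 mm above the bench, nothing of the gauge higher; open below the ring. Origin on the bench on the bore's axis; z up
- bore_top (a point): centre of the bore's mouth in the ring's top face, 140 mm above the bench
- bore_bottom (a point): centre of the bore's mouth in the ring's underside, 120 mm above the bench; z up
- cap_pin0: another pin in the tray, to be left alone: the same steel stem 8 mm in diameter and 65 mm long (its last 2 mm tapered) under a low round cap 24 mm across and 12 mm high that rests on the tray's top face; origin at the stem's tip
- cap_pin1: another pin in the tray, to be left alone: the same steel stem 8 mm in diameter and 65 mm long (its last 2 mm tapered) under a low round cap 24 mm across and 12 mm high that rests on the tray's top face; origin at the stem's tip
- cap_pin2: another pin in the tray, to be left alone: the same steel stem 8 mm in diameter and 65 mm long (its last 2 mm tapered) under a low round cap 24 mm across and 12 mm high that rests on the tray's top face; origin at the stem's tip
- dish: shallow round glass dish, 80 mm across, 16 mm high, on the bench beyond the gauge; origin at its underside centre. A bystander
- objective: dark steel microscope objective standing on its wide end, 44 mm across, 44 mm high, beyond the tray; origin at its underside centre. A bystander
- driver: screwdriver lying on the bench at the far left; its long axis is its x axis. A bystander
- jar: capped amber jar, 52 mm across, 60 mm high, at the right; origin at its underside centre. A bystander
- tweezers: steel tweezers lying flat, 120 mm long along their x axis, under 7 mm high, on the centre line beyond the gauge and the tray. A bystander
There are look-alikes about, which are no part of the job. What is shaped like the gauge but purple, red or yellow is not meant.

How it is judged:
On the way, in this order (a step that is already met when the one before it is completed fails the run):
1. the rod is lifted clear of the tray, held by the fingers alone (height (world z) of rod_tip above 0.08 m and contact force between the fingers and rod above 1 N and contact force between rod and tray below 0.1 N), for 0.1 s.
2. the stem hangs centred in the bore, its tip 12 to 28 mm below the ring, held still for 2 s (horizontal distance between rod_tip and bore_bottom below 0.004 m and horizontal distance between rod_shoulder and bore_top below 0.004 m and z of rod_tip in the frame of bore_bottom between -0.028 and -0.012 m and linear speed of rod below 0.02 m/s and contact force between the fingers and rod above 1 N and contact force between rod and gauge below 0.3 N), for 2 s.
At the end, for the whole second after the job is handed in: the fingers still hold the rod (over 1 N), its tip 12 to 28 mm below the ring's underside, tip and shoulder within 4 mm of the bore's axis, slower than 20 mm/s, and the gauge bears none of it (under 0.3 N) (all of step 2 and height (world z) of rod_tip above 0.085 m and contact force between rod and tray below 0.1 N); the arm keeps its last pose, push and grip.
It fails at once if the rod touches the gauge (contact force between rod and gauge above 0.5 N).
It fails at once if the robot or another thing touches the gauge (contact force between gauge and anything else above 0.5 N).
It fails at once if another pin is moved from its pocket (over 15 mm) (distance of any of cap_pin0, cap_pin1, cap_pin2 from where it was at the start of the episode above 0.015 m).
It fails at once if a thing on the bench is moved over 20 mm (distance of any of dish, objective, driver, jar, tweezers from where it was at the start of the episode above 0.02 m).
It also fails if it takes over 56 s, if anything falls off the work surface, if the arm or the gripper's body presses on something with over 40 N, if the wrist force passes 120 N, or if a joint passes its speed limit or range.

## Robot

A 7-joint arm with a two-finger parallel gripper is mounted at the origin on the work surface. World frame = base frame: x ahead of the robot, y to its left, z up, the work surface at z = 0. Lengths are in m, angles in rad, forces in N, time in s.
With the tool pointing down it reaches from about 0.4 to 0.875 m from the base axis. Payload 4.4 kg.
Tool frame: the origin (TCP) lies at the very end of the fingers, on their centre line; the grasp point (between the pads) lies 19 mm behind it; z points along the fingers, y is the line along which they close (so a half turn about z gives the same grasp; the last joint's range is limited). The gripper opens to 85 mm and grips with 20 to 120 N. Pads are 22 mm wide; open, the fingers measure 114 mm over their backs; the gripper's body (76 mm by 85 mm) begins 54 mm behind the grasp point. The pads swing forward as they close: fully open they stand 13 mm farther back than shut.
Start: joints at [-1.339, 0.628, 0.038, 1.517, -0.027, 0.996, -0.02], TCP at [0.191, 0.621, 0.231] pointing down, gripper open.
Joint ranges: [-3.06, 3.06], [-0.37, 2.12], [-1.25, 1.32], [0.18, 2.47], [-1.1, 4.24], [0.23, 1.98], [-2.94, 2.94]. Speed limits (rad/s): [2.57, 2.57, 3.14, 3.14, 3.14, 3.14, 3.14].

## Interface

Orientations are given as a rotation vector (axis times angle).
In Python, from workcell import r gives the robot as it stands.
- The arm moves only by the tool send_rows, never from a script. Its argument "rows" is one flat list of numbers, 7 for each row, row after row: the shift along the tool's x, y, z in units of 40 mm (1.0 is 40 mm), then the turn, a rotation vector about the tool's x, y, z in units of 8 degrees (1.0 is 8 degrees), then the opening, from -1 (shut) to 1 (fully open). In form: [x, y, z, rx, ry, rz, claw, x, y, z, rx, ry, rz, claw, ...]. A call has 1 to 10 rows; each row is the pose to reach, as a shift and turn from the pose commanded when the call began, along the tool's axes at that moment; what a row does not reach only later rows make up. A row lasts 1/8 s, in which the tool goes at most 62.5 mm and 10.7 degrees, less where a joint would pass 70% of its speed; a pose out of reach is approached as far as the arm can. A call with a gripper value outside its range is refused whole. The fingers move at their own pace and stop on an object; "force" is the grip in N (left out, the last holds). Time passes only in rows, so rows that repeat a pose let the fingers close. It gives the time, the measured TCP pose, the force, the opening and the grip force at its end, in the units of the state.
- r.state(): the state, without advancing time (a new reading comes with each control period).
- r.get_image(name): name is "scene" or "side" or "wrist"; returns a dict with "frame" (420x560x3 uint8, red, green, blue), "fx", "fy", "cx", "cy" (pixels), "position" and "rotation" of the camera in the world. Camera axes: x right, y up, looking along -z (the intrinsics and any distortion apply to the point x, -y, -z); pixel columns grow to the right and rows downward; lengths in m; the calibration is good to about 2 mm. A picture is of the moment at which its call begins. There is no depth.
- r.sign_off(): hands the job in; it is judged then, once.
The state is a dict: "clock": time; "q": joint angles; "joint_vel": joint speeds; "effort": joint torques, N m; "tool_pos": TCP position; "tool_rot": TCP orientation; "ft_force": force on the tool from outside, world axes, zero at the start; "torque": the same for the moment, N m; "finger_gap": finger opening in m; "grasp_force": force on a finger pad.
Only numpy, scipy, OpenCV 4.12 (cv2) and the standard library are available. Lean on these libraries where they do the work, as an engineer would, in place of code of your own. Each camera call takes 0.05 s, during which the arm holds its last target. There are 200 camera calls.

## Working session

There is one attempt and no reset: what is moved stays moved. The work goes in short steps, Python scripts to look and compute and a tool call to move; the robot and the scene stay as the last step left them, time stands still between calls to the robot, and variables do not carry over. Pictures are saved under pics/ and viewed, at most 10 in all, crops included, and the job is handed in when it is done.

Besides the shell and the picture viewer there is one more tool, called after "Call:" as name(argument=value, ...) on one line, values as JSON. send_rows: Moves the arm, as the interface text tells. Its arguments: {"type":"object","properties":{"rows":{"type":"array"},"force":{"type":"number"}},"required":["rows"]}

```bash
mkdir -p pics
python3 - <<'E'
from workcell import r
import cv2,numpy as np,pickle
s=r.state();print({k:np.round(s[k],3).tolist() for k in s})
D={}
for n in("scene","side"):
    d=r.get_image(n);D[n]=d;cv2.imwrite(f"pics/{n}0.png",d["frame"][...,::-1])
    print(n,{k:(np.round(v,4).tolist() if k!="frame" else 0) for k,v in d.items() if not isinstance(v,str)})
pickle.dump(D,open("d0.pkl","wb"))
E
```

```text
{'clock': 0.0, 'q': [-1.339, 0.629, 0.038, 1.518, -0.027, 0.996, -0.02], 'joint_vel': [0.002, -0.0, 0.001, -0.001, -0.0, -0.001, 0.002], 'effort': [0.0, -56.341, 1.226, -19.344, 0.011, 0.01, 0.0], 'tool_pos': [0.191, 0.621, 0.23], 'tool_rot': [-0.466, -3.107, 0.003], 'ft_force': [-0.518, 0.215, -0.39], 'torque': [-0.008, 0.042, 0.021], 'grasp_force': 0.0, 'finger_gap': 0.086}
scene {'frame': 0, 'fx': 477.5125, 'fy': 477.5125, 'cx': 275.4913, 'cy': 208.9561, 'position': [1.6023, 0.1443, 0.8103], 'rotation': [0.7297, 0.8339, 1.5391]}
side {'frame': 0, 'fx': 464.2109, 'fy': 464.2109, 'cx': 282.7098, 'cy': 219.9658, 'position': [-0.0018, -0.9166, 1.0893], 'rotation': [0.8044, -0.2249, -0.4616]}
```

View pics/scene0.png

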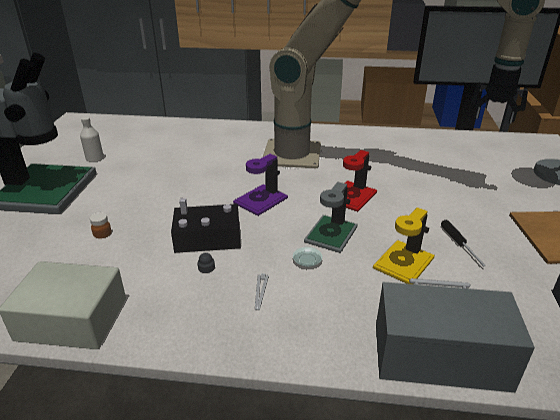

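View pics/side0.png

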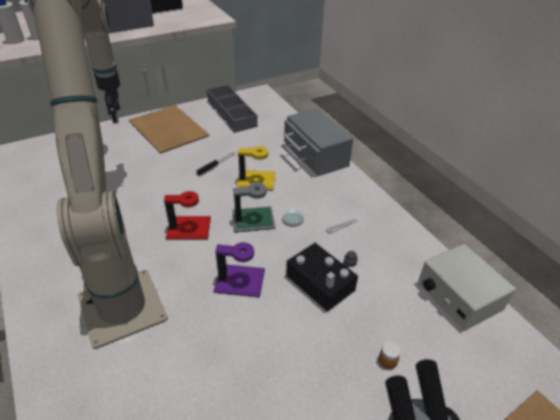

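The scene view shows the green gauge with its ring at about (333,197) and the tray with the tall-headed rod at about (183,205). In the side view the ring is at (258,190) and the rod at (330,280). Next I'll enlarge these areas to get pixel positions.

Run:
```python
import cv2,numpy as np,pickle
D=pickle.load(open("d0.pkl","rb"))
def c(n,x,y,w=80,h=60):
    return cv2.resize(D[n]["frame"][y:y+h,x:x+w,::-1],(400,300),interpolation=cv2.INTER_CUBIC)
a=np.vstack([np.hstack([c("scene",165,192),c("scene",295,180)]),np.hstack([c("side",283,245),c("side",215,175)])])
cv2.imwrite("pics/crop0.png",a)
```

```text
(no output)
```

View pics/crop0.png

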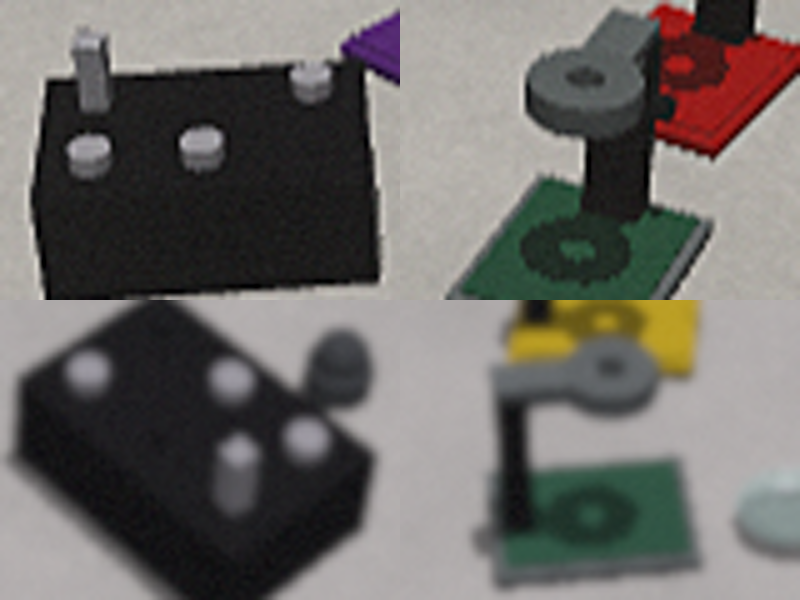

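Top left (5x): head top centre at crop (90,37), caps at (90,145), (202,135) and (311,70). Bore mouth is at (188,75) in the right crop. In the side crops, head top is at (240,148), caps at (88,68), (232,78) and (305,137), bore at (212,67).

```bash
cat > h.py <<'E'
import numpy as np
from scipy.spatial.transform import Rotation as R
def ray(d,uv):
    M=R.from_rotvec(d["rotation"]).as_matrix() if np.size(d["rotation"])==3 else np.array(d["rotation"])
    v=M@np.array([(uv[0]-d["cx"])/d["fx"],-(uv[1]-d["cy"])/d["fy"],-1]);return np.array(d["position"]),v/np.linalg.norm(v)
def plane(d,uv,z):
    p,v=ray(d,uv);return p+v*(z-p[2])/v[2]
def tri(a,b):
    A=[];B=[]
    S=np.zeros((3,3));t=np.zeros(3)
    for p,v in(a,b):
        P=np.eye(3)-np.outer(v,v);S+=P;t+=P@p
    return np.linalg.solve(S,t)
def proj(d,X):
    M=R.from_rotvec(d["rotation"]).as_matrix();c=M.T@(np.asarray(X)-d["position"])
    return np.array([d["cx"]+d["fx"]*c[0]/-c[2],d["cy"]-d["fy"]*c[1]/-c[2]])
E
python3 - <<'E'
import pickle
from h import *
np.set_printoptions(precision=4,suppress=True)
D=pickle.load(open("d0.pkl","rb"));a,b=D["scene"],D["side"]
for n,u,w,z in[("rod",(183,199.4),(331,274.6),.114),("capSE",(183,221),(344,272.4),.082),("capE",(205.4,219),(329.4,260.6),.082),("capNW",(227.2,206),(300.6,258.6),.082),("bore",(332.6,195),(257.4,188.4),.14)]:
    print(n,plane(a,u,z),plane(b,w,z),tri(ray(a,u),ray(b,w)))
# yaw of gauge: green base corners (z .014), 
pa=lambda u:(295+u[0]/5,180+u[1]/5); pb=lambda u:(215+u[0]/5,175+u[1]/5)
print([plane(a,pa(u),.014)[:2] for u in[(140,178),(313,222)]],[plane(b,pb(u),.014)[:2] for u in[(98,270),(297,263),(280,160)]])
pa=lambda u:(165+u[0]/5,192+u[1]/5)
print("tray",[plane(a,pa(u),.07)[:2] for u in[(47,80),(362,65),(378,172),(35,190)]])
for t in([.191,.621,.23],): print(proj(a,t),proj(b,t))
E
```

```text
rod [ 0.5346 -0.2484  0.114 ] [ 0.5348 -0.2517  0.114 ] [ 0.5348 -0.2497  0.1133]
capSE [ 0.5912 -0.2355  0.082 ] [ 0.5901 -0.2402  0.082 ] [ 0.5904 -0.2374  0.0804]
capE [ 0.5748 -0.1782  0.082 ] [ 0.5777 -0.1823  0.082 ] [ 0.577  -0.1798  0.082 ]
capNW [ 0.5047 -0.1332  0.082 ] [ 0.5066 -0.1363  0.082 ] [ 0.5063 -0.1344  0.0819]
bore [0.5059 0.1574 0.14  ] [0.5084 0.1517 0.14  ] [0.5085 0.1557 0.1395]
[array([0.4202, 0.1346]), array([0.4538, 0.2357])] [array([0.4126, 0.1343]), array([0.5338, 0.0791]), array([0.5724, 0.1779])]
tray [array([ 0.5145, -0.2844]), array([ 0.4781, -0.1099]), array([ 0.5809, -0.0813]), array([ 0.6186, -0.2588])]
[491.8278 124.498 ] [117.0183 119.8548]
```

Call:
send_rows(rows=[-14.6,-18.3,-1.5,0,0,-3.75,1,-14.6,-18.3,-1.5,0,0,-3.75,1,-14.6,-18.3,-1.5,0,0,-3.75,1,-14.6,-18.3,-1.5,0,0,-3.75,1,-14.6,-18.3,-1.5,0,0,-3.75,1,-14.6,-18.3,-1.5,0,0,-3.75,1,-14.6,-18.3,-1.5,0,0,-3.75,1,-14.6,-18.3,-1.5,0,0,-3.75,1,-14.6,-18.3,-1.5,0,0,-3.75,1,-14.6,-18.3,-1.5,0,0,-3.75,1])

```text
clock: 1.35
tool_pos: [0.4199, 0.0393, 0.2715]
tool_rot: [-0.354, 3.121, 0.0]
ft_force: [1.2, 0.1, 0.0]
finger_gap: 0.085
grasp_force: 0.0
```

Call:
send_rows(rows=[-1.2,-7.7,0,0,0,0,0.2,-1.2,-7.7,0,0,0,0,0.2,-1.2,-7.7,0,0,0,0,0.2,-1.2,-7.7,0,0,0,0,0.2,-1.2,-7.7,0,0,0,0,0.2,-1.2,-7.7,0,0,0,0,0.2,-1.2,-7.7,0,0,0,0,0.2,-1.2,-7.7,0,0,0,0,0.2])

```text
clock: 2.35
tool_pos: [0.5351, -0.2463, 0.2712]
tool_rot: [0.357, -3.121, -0.002]
ft_force: [0.6, -1.0, 0.2]
finger_gap: 0.0512
grasp_force: 0.0
```

Run:
```python
from workcell import r
from h import *
import cv2,pickle
s=r.state();print({k:np.round(s[k],3).tolist() for k in("clock","q","tool_pos","tool_rot","finger_gap")})
d=r.get_image("wrist");pickle.dump(d,open("w1.pkl","wb"));cv2.imwrite("pics/w1.png",d["frame"][...,::-1])
print(d["position"],d["rotation"],d["fx"],d["cx"],d["cy"])
print("pred head top",proj(d,[.5348,-.25,.114]),"cap",proj(d,[.5904,-.2374,.082]))
```

```text
{'clock': 2.35, 'q': [0.302, 0.501, 0.127, 1.646, -0.074, 1.001, 2.253], 'tool_pos': [0.535, -0.246, 0.271], 'tool_rot': [0.357, -3.121, -0.002], 'finger_gap': 0.051}
[ 0.46580535 -0.26151485  0.41286562] [-0.20493564 -0.25984317  1.7845276 ] 338.09697828754526 288.564503052623 210.2004022082482
pred head top [283.3929334  190.27622656] cap [283.77302051 236.52086486]
```

View pics/w1.png

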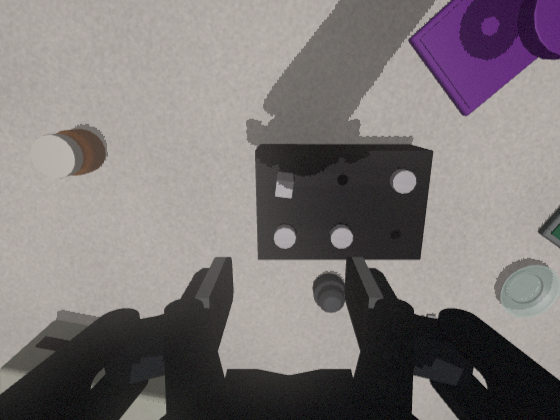

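The wrist view shows the tray, with the head top at about (285,190), partly shaded, and caps at (285,237), (342,237) and (404,181). The fingers straddle column 289. Next: the head's exact outline and yaw.

Run:
```python
from h import *
import cv2,pickle
d=pickle.load(open("w1.pkl","rb"));f=d["frame"]
cv2.imwrite("pics/w1c.png",cv2.resize(f[165:255,260:380,::-1],(800,600),interpolation=cv2.INTER_CUBIC))
g=cv2.cvtColor(f,cv2.COLOR_RGB2GRAY)
m=(g[150:260,260:425]>165).astype(np.uint8)
cs,_=cv2.findContours(m,0,2)
for c in cs:
    if 30<cv2.contourArea(c)<900: 
        c=c+[260,150];q=cv2.boxPoints(cv2.minAreaRect(c));print(cv2.contourArea(c),q.mean(0),q.round(1).tolist())
        z=.114 if abs(q.mean(0)-[284,188]).max()<12 else .082
        P=np.array([plane(d,u,z) for u in q]);print(P.mean(0)[:2],np.linalg.norm(P[1]-P[0]),np.linalg.norm(P[2]-P[1]),np.degrees(np.arctan2(*(P[1]-P[0])[[1,0]])))
```

```text
171.0 [341.34836 236.66806] [[331.20001220703125, 243.6999969482422], [332.6000061035156, 228.0], [351.5, 229.6999969482422], [350.1000061035156, 245.39999389648438]]
[ 0.57704923 -0.17871735] 0.01750419041159448 0.019737590851598003 -169.7338604544749
277.0 [284. 238.] [[274.0, 229.0], [294.0, 229.0], [294.0, 247.0], [274.0, 247.0]]
[ 0.59203693 -0.23678342] 0.020756772096504315 0.020136790110896894 103.03442372207847
122.0 [283.63998 189.51999] [[275.0, 194.89999389648438], [276.8999938964844, 182.0], [292.29998779296875, 184.1999969482422], [290.3999938964844, 197.10000610351562]]
[ 0.53409771 -0.24992801] 0.012060196496842961 0.014008806414936788 -175.4855481787707
70.0 [399.5 180.5] [[394.0, 172.0], [405.0, 172.0], [405.0, 189.0], [394.0, 189.0]]
[ 0.50644651 -0.13839261] 0.010871833506273316 0.017282422177144624 103.04539627897151
```

View pics/w1c.png

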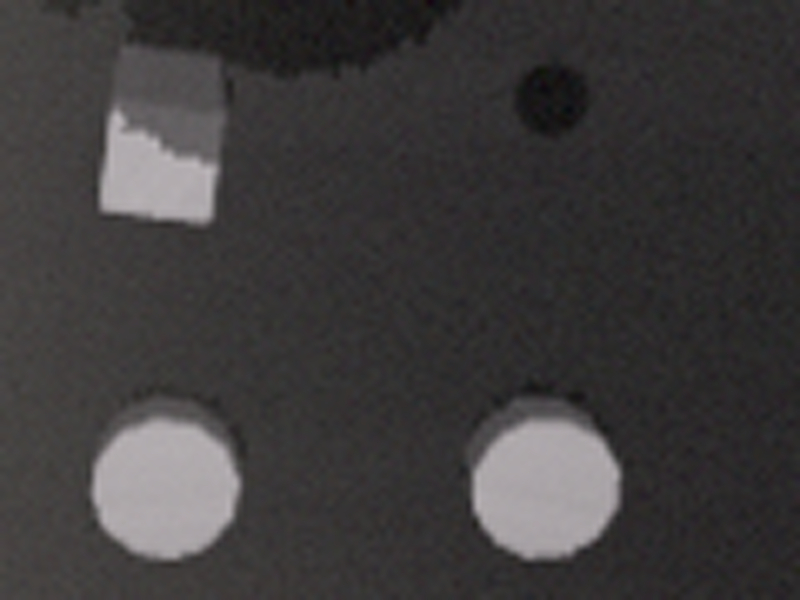

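The crop shows the head's top face with corners at (100,211), (212,222), (224,113) and (116,105), turned slightly against the tray.

Run:
```python
from h import *
import pickle
d=pickle.load(open("w1.pkl","rb"))
P=np.array([plane(d,(260-.43+x/6.667,165-.43+y/6.667),.114)[:2] for x,y in[(100,211),(212,222),(224,113),(116,105)]])
print(P,P.mean(0))
for i in range(4):
    e=P[(i+1)%4]-P[i];print(np.linalg.norm(e),np.degrees(np.arctan2(e[1],e[0])))
C=[plane(d,(260-.43+x/6.667,165-.43+y/6.667),.082)[:2] for x,y in[(166,488),(546,488)]];print(C, plane(d,(260-.43+552/6.667,165-.43+98/6.667),.07))
```

```text
[[ 0.54202391 -0.25659942]
 [ 0.54008116 -0.24133907]
 [ 0.52494252 -0.24322464]
 [ 0.52715973 -0.25765532]] [ 0.53355183 -0.24970461]
0.015383516070840063 97.25514034975238
0.0152556183319293 -172.90016859582406
0.014600021649929122 -81.26505856243129
0.014901640624427856 4.0632878239821375
[array([ 0.59159222, -0.23638221]), array([ 0.57814493, -0.1782866 ])] [ 0.51991716 -0.19170643  0.07      ]
```

Call:
send_rows(rows=[0.06,-0.075,1,0,0,0.75,0.2,0.06,-0.075,2,0,0,0.75,0.2,0.06,-0.075,3,0,0,0.75,0.2,0.06,-0.075,3.7,0,0,0.75,0.2,0.06,-0.075,4.3,0,0,0.75,0.2,0.06,-0.075,4.6,0,0,0.75,0.2,0.06,-0.075,4.78,0,0,0.75,0.2,0.06,-0.075,4.78,0,0,0.75,0.2,0.06,-0.075,4.78,0,0,0.75,0.2])

```text
clock: 3.52
tool_pos: [0.5341, -0.252, 0.0809]
tool_rot: [-0.19, 3.134, -0.001]
ft_force: [0.2, 1.2, 0.5]
finger_gap: 0.0515
grasp_force: 0.0
```

Run:
```python
from workcell import r
from h import *
import cv2,pickle
s=r.state();print({k:np.round(s[k],4).tolist() for k in("clock","tool_pos","tool_rot","finger_gap","ft_force")})
d=r.get_image("wrist");pickle.dump(d,open("w2.pkl","wb"));cv2.imwrite("pics/w2.png",d["frame"][...,::-1])
print(proj(d,[.5335,-.2498,.114]))
```

```text
{'clock': 3.525, 'tool_pos': [0.5341, -0.252, 0.0809], 'tool_rot': [-0.1899, 3.1345, -0.001], 'finger_gap': 0.0515, 'ft_force': [0.2383, 1.1753, 0.473]}
[291.43186068 310.71840575]
```

View pics/w2.png

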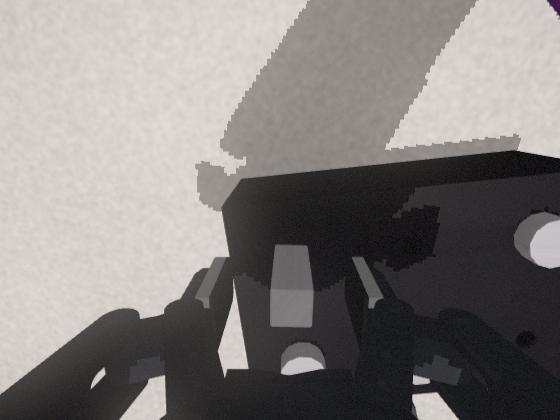

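The head stands centred between the pads (columns 271–313, pads' midline about 291), with its sides parallel to them. I'll grip.

Call:
send_rows(rows=[0,0,0,0,0,0,-1,0,0,0,0,0,0,-1,0,0,0,0,0,0,-1,0,0,0,0,0,0,-1,0,0,0,0,0,0,-1,0,0,0,0,0,0,-1,0,0,0,0,0,0,-1,0,0,0,0,0,0,-1], force=50)

```text
clock: 4.58
tool_pos: [0.5337, -0.2518, 0.0804]
tool_rot: [-0.19, 3.135, -0.0]
ft_force: [-1.1, 0.4, 5.3]
finger_gap: 0.0153
grasp_force: 49.5
```

Call:
send_rows(rows=[0,0,-0.3,0,0,0,-1,0,0,-0.8,0,0,0,-1,0,0,-1.4,0,0,0,-1,0,0,-2.0,0,0,0,-1,0,0,-2.7,0,0,0,-1,0,0,-3.4,0,0,0,-1,0,0,-4.1,0,0,0,-1,0,0,-4.6,0,0,0,-1,0,0,-4.6,0,0,0,-1,0,0,-4.6,0,0,0,-1])

```text
clock: 5.82
tool_pos: [0.533, -0.2514, 0.2632]
tool_rot: [0.19, -3.134, -0.001]
ft_force: [-0.2, 0.6, -0.0]
finger_gap: 0.0152
grasp_force: 48.9
```

Run:
```python
from workcell import r
from h import *
import cv2,pickle
s=r.state();print({k:np.round(s[k],4).tolist() for k in("clock","q","tool_pos","tool_rot","finger_gap","grasp_force")})
t=np.array(s["tool_pos"]);D={}
for n in("scene","side"):
    d=D[n]=r.get_image(n)
    print(n,proj(d,t),proj(d,t-[0,0,.0755]))
pickle.dump(D,open("d1.pkl","wb"))
ims=[]
for n in D:
    d=D[n];u=proj(d,t-[0,0,.04]).astype(int);print(u)
    ims.append(cv2.resize(d["frame"][u[1]-30:u[1]+30,u[0]-20:u[0]+20,::-1],(400,600),interpolation=cv2.INTER_CUBIC))
cv2.imwrite("pics/c1.png",np.hstack(ims))
```

```text
{'clock': 5.825, 'q': [0.2918, 0.5108, 0.1573, 1.6555, -0.0921, 0.9841, 2.1725], 'tool_pos': [0.533, -0.2514, 0.2632], 'tool_rot': [0.1901, -3.1344, -0.0012], 'finger_gap': 0.0152, 'grasp_force': 48.8947}
scene [175.63122576 149.89938129] [179.01728196 175.54027665]
side [335.64120132 236.25011988] [332.86573654 256.53142389]
[177 163]
[334 247]
```

View pics/c1.png

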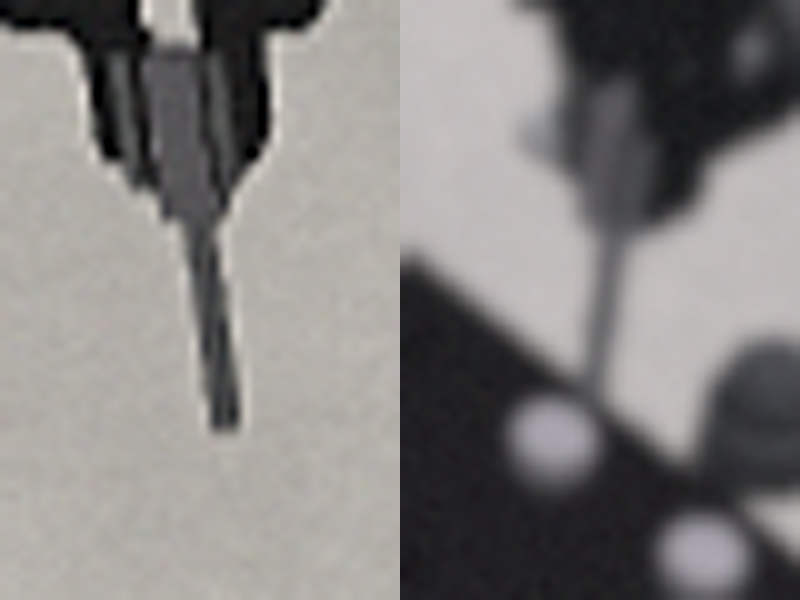

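The rod hangs upright with its tip at scene pixel (179.5,176), as predicted (179,175.5). I'll carry it over to the green gauge.

Call:
send_rows(rows=[-0.03,0.5,0,0,0,0,-1,-0.1,1.6,0,0,0,0,-1,-0.17,2.9,0,0,0,0,-1,-0.25,4.2,0,0,0,0,-1,-0.32,5.5,0,0,0,0,-1,-0.4,6.8,0,0,0,0,-1,-0.48,8.1,0,0,0,0,-1,-0.55,9.3,0,0,0,0,-1,-0.6,10,0,0,0,0,-1,-0.6,10.18,0,0,0,0,-1])

```text
clock: 7.18
tool_pos: [0.5067, 0.1587, 0.2636]
tool_rot: [0.198, -3.134, -0.002]
ft_force: [0.7, -0.6, -1.0]
finger_gap: 0.0152
grasp_force: 48.9
```

Call:
send_rows(rows=[0,0,0,0,0,0,-1,0,0,0,0,0,0,-1,0,0,0,0,0,0,-1])

```text
clock: 7.55
tool_pos: [0.5084, 0.1539, 0.2641]
tool_rot: [-0.186, 3.136, -0.001]
ft_force: [-0.5, 0.2, -1.0]
finger_gap: 0.0152
grasp_force: 48.9
```

Run:
```python
from workcell import r
from h import *
import cv2,pickle
s=r.state();print({k:np.round(s[k],4).tolist() for k in("clock","tool_pos","tool_rot","finger_gap","grasp_force")})
t=np.array(s["tool_pos"]);D={}
for n in("scene","side","wrist"):
    d=D[n]=r.get_image(n)
    print(n,proj(d,t-[0,0,.0755]),proj(d,[.508,.1555,.14]))
pickle.dump(D,open("d2.pkl","wb"))
ims=[]
for n,w,h in(("scene",40,45),("side",40,45)):
    d=D[n];u=proj(d,t-[0,0,.09]).astype(int);print(u)
    ims.append(cv2.resize(d["frame"][u[1]-23:u[1]+22,u[0]-20:u[0]+20,::-1],(267,300),interpolation=cv2.INTER_CUBIC))
d=D["wrist"];u=proj(d,[.508,.1555,.14]).astype(int);print(u)
x0=max(0,min(u[0]-125,310));y0=max(0,min(u[1]-125,420-250))
im=d["frame"][y0:y0+250,x0:x0+250,::-1];print(x0,y0)
cv2.imwrite("pics/c2.png",np.hstack([np.vstack(ims)]+[cv2.resize(im,(530,600)[::1],interpolation=cv2.INTER_CUBIC)[:600]]))
```

```text
{'clock': 7.55, 'tool_pos': [0.5084, 0.1539, 0.2641], 'tool_rot': [-0.1863, 3.1361, -0.0007], 'finger_gap': 0.0152, 'grasp_force': 48.9149}
scene [332.37211805 179.55800432] [331.85472862 195.3593464 ]
side [256.84560451 176.08574815] [256.77984441 187.78262443]
wrist [286.15051078 219.52256437] [288.55022825 200.66945188]
[332 184]
[256 179]
[288 200]
163 75
```

View pics/c2.png

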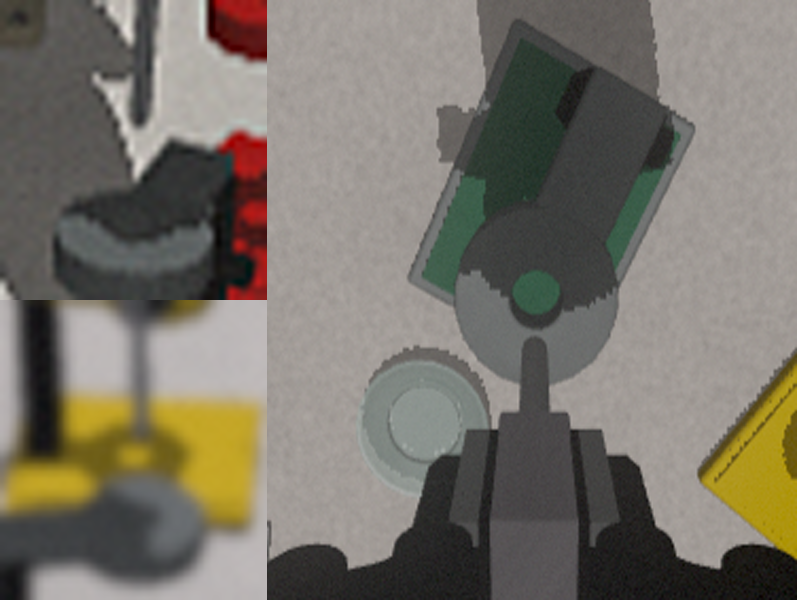

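The wrist crop shows the ring (outer edge columns 455–618), the bore centred near crop (536,299) and the stem tip near (535,341). In the scene the tip is about 1 px right of prediction, so it sits roughly 2 mm to +y of the TCP. I'll work out the tip and head positions relative to the bore.

Run:
```python
from h import *
import cv2,pickle
np.set_printoptions(precision=4,suppress=True)
D=pickle.load(open("d2.pkl","rb"));d=D["wrist"];t=np.array([.5084,.1539,.2641])
C=lambda x,y:(163-.5+(x-267+.5)/2.12,75-.5+(y+.5)/2.4)
# bore outline points at z=.14 (crop): lower/left/right rim; ring outer rim points
rim=np.array([plane(d,C(*p),.14)[:2] for p in[(510,297),(563,297),(536,328),(536,270)]]);print("bore",rim,rim.mean(0))
ring=np.array([plane(d,C(*p),.14)[:2] for p in[(455,290),(618,290),(536,385),(480,350),(594,349),(470,245),(604,245)]])
A=np.c_[2*ring,np.ones(len(ring))];s=np.linalg.lstsq(A,(ring**2).sum(1),rcond=None)[0];print("ring c",s[:2],"r",np.sqrt(s[2]+s[:2]@s[:2]))
print("tip",plane(d,C(535,342),t[2]-.0755),"stem at shoulder",plane(d,C(534.5,413),t[2]-.0105))
for n,u in(("scene",(312-.5+143.5/6.67,161-.5+122/6.67)),("side",(236-.5+141.5/6.67,156-.5+137/6.67))): print(n,plane(D[n],u,t[2]-.0755))
# scene stem axis direction: columns of dark stem
print("proj TCP-z line wrist",proj(d,t-[0,0,.0755]),proj(d,t-[0,0,.0105]),proj(d,t+[0,0,.0335]),"head top px",C(534,520))
```

```text
bore [[0.5072 0.1463]
 [0.5048 0.1664]
 [0.5169 0.1575]
 [0.4968 0.155 ]] [0.5064 0.1563]
ring c [0.5056 0.1563] r 0.03064428232585372
tip [0.5065 0.1557 0.1886] stem at shoulder [0.5009 0.1549 0.2536]
scene [0.5041 0.1555 0.1886]
side [0.5082 0.1544 0.1886]
proj TCP-z line wrist [286.1057 219.495 ] [285.1469 260.6365] [283.9507 311.9685] head top px (288.6792452830189, 291.375)
```

Call:
send_rows(rows=[0,0.015,0.2,0,0,0,-1,0,0.015,0.5,0,0,0,-1,0,0.015,0.8,0,0,0,-1,0,0.015,0.95,0,0,0,-1,0,0.015,0.95,0,0,0,-1,0,0.015,0.95,0,0,0,-1,0,0.015,0.95,0,0,0,-1])

```text
clock: 8.57
tool_pos: [0.5084, 0.1561, 0.2265]
tool_rot: [-0.19, 3.135, 0.0]
ft_force: [-0.1, 0.1, -0.1]
finger_gap: 0.0154
grasp_force: 48.9
```

Run:
```python
from workcell import r
from h import *
import cv2,pickle
s=r.state();print({k:np.round(s[k],4).tolist() for k in("clock","tool_pos","tool_rot","grasp_force","ft_force")})
t=np.array(s["tool_pos"]);D={}
for n in("scene","side","wrist"): D[n]=r.get_image(n)
pickle.dump(D,open("d3.pkl","wb"))
d=D["wrist"];print(proj(d,t-[0,0,.0755]),proj(d,[.5064,.1563,.14]))
a=cv2.resize(d["frame"][140:280,240:340,::-1],None,fx=4.2,fy=4.2,interpolation=cv2.INTER_CUBIC)
d=D["scene"];u=proj(d,t-[0,0,.06]).astype(int);print(u)
b=cv2.resize(d["frame"][u[1]-42:u[1]+42,u[0]-26:u[0]+26,::-1],None,fx=7,fy=7,interpolation=cv2.INTER_CUBIC)
cv2.imwrite("pics/c3.png",np.hstack([a,b]))
```

```text
{'clock': 8.575, 'tool_pos': [0.5084, 0.1561, 0.2265], 'tool_rot': [-0.19, 3.135, 0.0004], 'grasp_force': 48.9152, 'ft_force': [-0.0759, 0.0766, -0.0932]}
[286.89056159 219.6739654 ] [287.6229887  212.14767632]
[332 186]
```

View pics/c3.png

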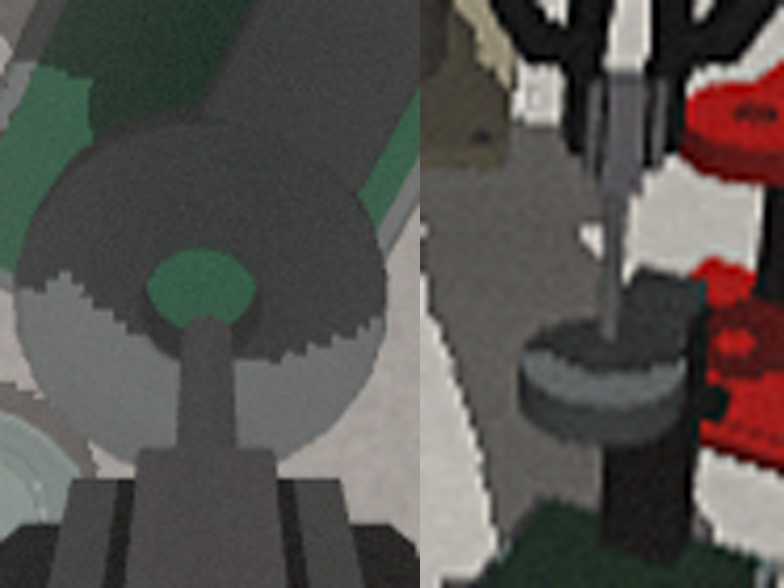

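The wrist view has the bore at crop columns 145–258, rows 247–362 and the stem end at columns 181–231 with its rear edge at row 315. The scene view shows the stem upright above the bore. I'll compute the offset.

Run:
```python
from h import *
import cv2,pickle
np.set_printoptions(precision=4,suppress=True)
D=pickle.load(open("d3.pkl","rb"));d=D["wrist"];t=np.array([.5084,.1561,.2265])
C=lambda x,y:(240-.5+(x+.5)/4.2,140-.5+(y+.5)/4.2)
P=lambda x,y,z:plane(d,C(x,y),z)[:2]
rim=np.array([P(*p,.14) for p in[(145,303),(258,303),(180,254),(222,254),(160,347),(175,357),(248,340)]])
ring=np.array([P(*p,.14) for p in[(15,290),(387,290),(60,410),(342,410),(60,180),(340,180),(90,443),(310,443)]])
for Q in(rim,ring):
    A=np.c_[2*Q,np.ones(len(Q))];s=np.linalg.lstsq(A,(Q**2).sum(1),rcond=None)[0];print("c",s[:2],"r",np.sqrt(s[2]+s[:2]@s[:2]))
zt=t[2]-.0755
print("tip -x edge",P(206,315,zt),"sides",P(181,330,zt+.002),P(231,330,zt+.002),"shoulder -x edge of stem/head",P(206,450,zt+.065),"head sides",P(138,450,zt+.065),P(276,450,zt+.065))
S=D["scene"];sc=lambda x,y:(332-26-.5+(x-420+.5)/7,186-42-.5+(y+.5)/7)
print("scene stem upper/lower",plane(S,sc(619,192),zt+.065),plane(S,sc(610,338),zt))
```

```text
c [0.5069 0.1563] r 0.009769406558930074
c [0.5063 0.1561] r 0.031170313390897632
tip -x edge [0.5047 0.1568] sides [0.5071 0.1531] [0.5061 0.161 ] shoulder -x edge of stem/head [0.5008 0.1563] head sides [0.5017 0.1485] [0.4998 0.1644]
scene stem upper/lower [0.5117 0.1565 0.216 ] [0.5079 0.1571 0.151 ]
```

Call:
send_rows(rows=[0.045,-0.01,0,0,0,0,-1,0.045,-0.01,0.1,0,0,0,-1,0.045,-0.01,0.3,0,0,0,-1,0.045,-0.01,0.5,0,0,0,-1,0.045,-0.01,0.7,0,0,0,-1,0.045,-0.01,0.9,0,0,0,-1,0.045,-0.01,1.1,0,0,0,-1,0.045,-0.01,1.22,0,0,0,-1,0.045,-0.01,1.27,0,0,0,-1,0.045,-0.01,1.27,0,0,0,-1])

```text
clock: 9.98
tool_pos: [0.5064, 0.1554, 0.1753]
tool_rot: [-0.19, 3.136, 0.0]
ft_force: [0.1, 0.4, -1.3]
finger_gap: 0.0152
grasp_force: 48.9
```

Run:
```python
from workcell import r
from h import *
import cv2,pickle
s=r.state();print({k:np.round(s[k],4).tolist() for k in("clock","tool_pos","tool_rot","grasp_force","ft_force")})
t=np.array(s["tool_pos"]);D={}
for n in("scene","side","wrist"): D[n]=r.get_image(n)
pickle.dump(D,open("d4.pkl","wb"))
d=D["wrist"];p=proj(d,[.5066,.1562,.14]).astype(int);print(p)
a=cv2.resize(d["frame"][p[1]-70:p[1]+70,240:340,::-1],None,fx=4.2,fy=4.2,interpolation=cv2.INTER_CUBIC)
d=D["scene"];u=proj(d,t-[0,0,.06]).astype(int);print(u)
b=cv2.resize(d["frame"][u[1]-42:u[1]+42,u[0]-26:u[0]+26,::-1],None,fx=7,fy=7,interpolation=cv2.INTER_CUBIC)
cv2.imwrite("pics/c4.png",np.hstack([a,b]))
```

```text
{'clock': 9.975, 'tool_pos': [0.5064, 0.1554, 0.1753], 'tool_rot': [-0.1901, 3.1358, 0.0001], 'grasp_force': 48.9145, 'ft_force': [0.1027, 0.4235, -1.3317]}
[287 241]
[331 202]
```

View pics/c4.png

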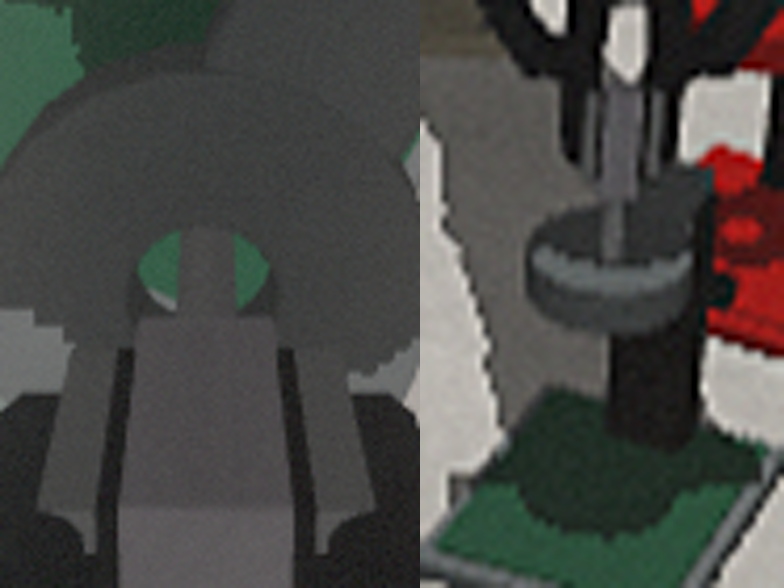

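The stem hangs in the bore at columns 178–236, with the bore at 131–276, so it is about 0.5 mm off centre. No contact force shows, so I'll hold for over two seconds.

Call:
send_rows(rows=[0,-0.01,0,0,0,0,-1,0,-0.01,0,0,0,0,-1,0,-0.01,0,0,0,0,-1,0,-0.01,0,0,0,0,-1,0,-0.01,0,0,0,0,-1,0,-0.01,0,0,0,0,-1,0,-0.01,0,0,0,0,-1,0,-0.01,0,0,0,0,-1,0,-0.01,0,0,0,0,-1,0,-0.01,0,0,0,0,-1])

```text
clock: 11.38
tool_pos: [0.5064, 0.155, 0.1753]
tool_rot: [0.19, -3.136, -0.0]
ft_force: [-0.3, 0.2, -0.8]
finger_gap: 0.0152
grasp_force: 48.9
```

Call:
send_rows(rows=[0,0,0,0,0,0,-1,0,0,0,0,0,0,-1,0,0,0,0,0,0,-1,0,0,0,0,0,0,-1,0,0,0,0,0,0,-1,0,0,0,0,0,0,-1,0,0,0,0,0,0,-1,0,0,0,0,0,0,-1,0,0,0,0,0,0,-1,0,0,0,0,0,0,-1])

```text
clock: 12.62
tool_pos: [0.5064, 0.155, 0.1753]
tool_rot: [0.19, -3.136, -0.0]
ft_force: [0.3, 1.3, -0.1]
finger_gap: 0.0155
grasp_force: 48.9
```

Call:
send_rows(rows=[0,0,0,0,0,0,-1,0,0,0,0,0,0,-1,0,0,0,0,0,0,-1,0,0,0,0,0,0,-1,0,0,0,0,0,0,-1,0,0,0,0,0,0,-1,0,0,0,0,0,0,-1,0,0,0,0,0,0,-1])

```text
clock: 13.62
tool_pos: [0.5064, 0.155, 0.1753]
tool_rot: [0.19, -3.136, -0.0]
ft_force: [-0.8, 0.4, -0.3]
finger_gap: 0.0154
grasp_force: 48.9
```

Run:
```python
from workcell import r
s=r.state();print(s["clock"],s["tool_pos"],s["joint_vel"],s["grasp_force"])
print(r.sign_off())
```

```text
13.625 [0.50644324 0.1549776  0.17526019] [-0.00151847  0.00112166 -0.00121     0.0008526  -0.00022304 -0.00065166
 -0.00062143] 48.91504168510437
the job is handed in; nothing more can be done
None
```

I signed the job off at 13.6 s (no verdict was returned): the rod is held upright and still in the green gauge's bore, about 0.5 mm off centre with its tip an estimated 20 mm below the ring, after a hold of over 3 s with no sign of contact.

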